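Ready the slide cassette over the staining jar

ROBOT

A 6-joint arm with a two-finger parallel gripper is mounted at the origin on the work surface. World frame = base frame: x ahead of the robot, y to its left, z up, the work surface at z = 0. Lengths are in m, angles in rad, forces in N, time in s.
With the tool pointing down it reaches from about 0.35 to 0.975 m from the base axis. Payload 4.9 kg.
Tool frame: the origin (TCP) lies midway between the tips of the shut fingers; the grasp point (between the pads) lies 19 mm behind it; z points along the fingers, y is the line along which they close (so a half turn about z gives the same grasp; the last joint's range is limited). The gripper opens to 85 mm and grips with 20 to 120 N. Pads are 22 mm wide; open, the fingers measure 114 mm over their backs; the gripper's body (76 mm by 85 mm) begins 54 mm behind the grasp point. The pads swing forward as they close: fully open they stand 13 mm farther back than shut.
Start: joints at [1.118, 0.053, 1.613, -0, 1.476, -0.119], TCP at [0.205, 0.59, 0.231] pointing down, gripper open.
Joint ranges: [-3.01, 3.01], [-1.01, 2.22], [0.06, 2.58], [-1.02, 4.17], [0.09, 2.62], [-3.14, 3.14]. Speed limits (rad/s): [2.57, 2.57, 3.14, 3.14, 3.14, 3.14].

INTERFACE

Orientations are given as a rotation vector (axis times angle).
In Python, from station import telemetry, optics, ctrl gives the robot as it stands.
- The arm moves only by the shell command python3 -m pendant 'ROWS' [FORCE]. ROWS is JSON, one flat list of numbers, 7 for each row, row after row: the turn, a rotation vector about the tool's x, y, z as a fraction of full scale, then the shift along the tool's x, y, z as a fraction of full scale, then the opening, from 0 (shut) to 1 (fully open). In form: [ax, ay, az, tx, ty, tz, fingers, ax, ay, az, tx, ty, tz, fingers, ...]. A call has 1 to 12 rows; each row is the pose to reach, as a shift and turn from the pose commanded when the call began, along the tool's axes at that moment; what a row does not reach only later rows make up. Full scale, the value 1, is 300 mm for a shift and 30 degrees for a turn. A row lasts 1/8 s, in which the tool goes at most 62.5 mm and 10.7 degrees, less where a joint would pass 70% of its speed; a pose out of reach is approached as far as the arm can. A call with a number of a shift or a turn outside -1 to 1 is refused whole. A call with a gripper value outside its range is refused whole. The fingers move at their own pace and stop on an object; FORCE is the grip in N (left out, the last holds). Time passes only in rows, so rows that repeat a pose let the fingers close. It gives the time, the measured TCP pose, the force, the opening and the grip force at its end, in the units of the state.
- telemetry.get_obs(): the state, without advancing time (a new reading comes with each control period).
- optics.get_image(name): name is "scene" or "top"; returns a dict with "image" (480x640x3 uint8, red, green, blue), "depth" (480x640 float32, m along the optical axis (not along the pixel's ray), 0 where there is no reading), "fx", "fy", "cx", "cy" (pixels), "dist_coeffs" ([k1, k2, p1, p2, k3] as OpenCV has them; the pictures are not rectified), "rvec" (rotation vector, rad) and "tvec" (3), from world to camera coordinates, as OpenCV has them. Camera axes: x right, y down, z forward; pixel columns grow to the right and rows downward; lengths in m; the calibration is good to about 2 mm. A picture is of the moment at which its call begins.
- ctrl.finish_job(): hands the job in; it is judged then, once.
The state is a dict: "t": time; "q": joint angles; "dq": joint speeds; "effort": joint torques, N m; "tool_pos": TCP position; "tool_rot": TCP orientation; "contact_force": force on the tool from outside, world axes, zero at the start; "wrist_torque": the same for the moment, N m; "opening": finger opening in m; "grip_force": force on a finger pad.
Only numpy, scipy, OpenCV 4.12 (cv2) and the standard library are available. Lean on these libraries where they do the work, as an engineer would, in place of code of your own. Each camera call takes 0.05 s, during which the arm holds its last target. There are 200 camera calls.

TASK

First stand the toppled square staining jar upright on the bench and let go of it. Then pinch together the two side catches of the slide cassette in its dock, lift it straight out, and finish holding it by the pinched catches, upright and still, wholly above the open mouth of the jar and roughly centred over it, without touching the jar. Leave the other things on the bench where they stand; the program ends while the cassette is still held there.

Things in the scene. Friction and masses are not known exactly. Their poses are not given: they have to be found in the camera images.
- jar: Open white square jar, grey rim, 56 x 56 mm outside, 75 mm tall, walls and floor 4 mm, about 0.15 kg. Lies on a side at first. Origin: centre of its closed underside (28 mm above the bench while lying, 0 when standing). z runs from the underside to the open mouth; x, y square to its sides. Grip it across two sides and swing it up about its bottom edge; past 50 degrees it tips upright by itself. May stand near where it lay.
- dock: Fixed white block, 96 (x) x 120 (y) x 48 mm tall, origin at its underside centre on the bench. Pocket in its top 43 (x) x 35 (y) mm, floor 8 mm above the bench. On top at +y and -y two steel strike brackets, 44 mm long along x, 25.5 to 45 mm out from the centre, tops 67 mm above the bench, hook over the barbs of the cassette's catches.
- cassette: Grey cassette with three upright glass slides, 0.125 kg, in the dock. Origin: underside centre, 8 mm above the bench when seated, axes then as the dock's. Basket 40 (x) x 32 (y) x 42 mm; upper part 40 x 22 mm up to z 84 mm. Upright springy catches on its +y and -y sides, z 44 to 104 mm; their ribbed pads, 28 mm along x, z 72 to 104 mm, are 52 mm apart outside, 39 mm when fully pinched.
- catch_a_pad (a point): Centre of the outer face of the catch pad on the cassette's +y side, 90 mm above the cassette's underside (98 mm above the bench while seated), 26 mm from its middle plane at rest. A good height to pinch.
- catch_b_pad (a point): The same on the -y side.
- catch_a (a joint): Inward travel of the +y catch: 0 at rest, 0.0065 m fully in (its stop). Spring: 2 N at rest to 5.3 N fully in, returns by itself. Barbs at the feet of the catches hold the cassette in the dock until both are in by about 4 mm; pinched fully, it lifts straight up and is out of the pocket after 42 mm.
- catch_b (a joint): The same for the -y catch.
- dropper: Bystander: amber dropper bottle, 28 mm across, 55 mm tall, standing between the robot and the work. Origin at its underside centre.
- dishes: Bystander: stack of two clear flat round dishes, 92 mm across, 27 mm tall. Origin at its underside centre.
- reagent: Bystander: clear reagent bottle with white cap, 60 mm across, 80 mm tall, at the right side. Origin at its underside centre.
- slide_box: Bystander: flat box of slides, 101 x 86 x 35 mm, at the left side. Origin at its underside centre.
- stain_jar: Bystander: round amber jar with a black lid, 56 mm across, 75 mm tall, at the left side. Origin at its underside centre.
Things that resemble listed ones, but are neither listed nor needed, are in the scene too. Leave any turquoise look-alike of the cassette alone. Of the things that look like the dock, the smaller one is meant.

How it is judged:
On the way, in this order (a step that is already met when the one before it is completed fails the run):
1. the jar stands upright on the bench, let go, with the cassette still down in its dock (angle between jar's own z axis and vertical below 0.1 rad and height (world z) of jar between -0.004 and 0.004 m and contact force between jar and the arm below 0.1 N and contact force between jar and the fingers below 0.1 N and linear speed of jar below 0.02 m/s and z of cassette in the frame of dock below 0.012 m and horizontal distance between cassette and dock below 0.006 m), for 0.3 s.
2. both catches are pinched in by over 4 mm with the cassette still seated (value of joint each of catch_a, catch_b above 0.004 m and z of cassette in the frame of dock below 0.012 m and horizontal distance between cassette and dock below 0.006 m), for 0.1 s.
3. the cassette is lifted clear of the dock with both catches pinched (value of joint each of catch_a, catch_b above 0.004 m and z of cassette in the frame of dock above 0.055 m), for 0.1 s.
At the end, for the whole second after the job is handed in: Jar upright (0.1 rad) on the bench, still, touched by nothing else; fingers hold the cassette, both catches pinched over 4 mm, upright (0.2 rad), under 30 mm/s, its underside over 78 mm above the jar's underside (rim: 75) and its centre within 25 mm of the jar's in plan (angle between jar's own z axis and vertical below 0.1 rad and height (world z) of jar between -0.004 and 0.004 m and contact force between jar and the arm below 0.1 N and contact force between jar and the fingers below 0.1 N and linear speed of jar below 0.02 m/s and value of joint each of catch_a, catch_b above 0.004 m and z of cassette in the frame of jar above 0.078 m and horizontal distance between cassette and jar below 0.025 m and angle between cassette's own z axis and vertical below 0.2 rad and linear speed of cassette below 0.03 m/s and contact force between cassette and the fingers above 1 N and contact force between cassette and jar below 0.05 N and contact force between cassette and dock below 0.05 N); the arm keeps its last pose, push and grip.
It fails at once if a bystander is shifted by more than 30 mm (distance of any of dropper, dishes, reagent, slide_box, stain_jar from where it was at the start of the episode above 0.03 m).
It also fails if it takes over 64 s, if anything falls off the work surface, if the arm or the gripper's body presses on something with over 40 N, if the wrist force passes 120 N, or if a joint passes its speed limit or range.

## Working session

There is one attempt and no reset: what is moved stays moved. The work goes in short steps, Python scripts to look and compute and a shell command to move; the robot and the scene stay as the last step left them, time stands still between calls to the robot, and variables do not carry over. Pictures are saved under pics/ and viewed, at most 10 in all, crops included, and the job is handed in when it is done.

```bash
ls; mkdir -p pics; cat > h.py <<'E'
import numpy as np, cv2, sys
from station import telemetry, optics, ctrl
from scipy.spatial.transform import Rotation as R
def shot(n):
    d=optics.get_image(n); d['K']=np.array([[d['fx'],0,d['cx']],[0,d['fy'],d['cy']],[0,0,1]]); return d
def save(d,p,box=None,s=1):
    im=d['image'][...,::-1]
    if box: im=im[box[1]:box[3],box[0]:box[2]]
    cv2.imwrite(p,cv2.resize(im,None,fx=s,fy=s,interpolation=cv2.INTER_CUBIC))
def cloud(d):
    v,u=np.mgrid[:480,:640]; p=np.stack([u,v],-1).reshape(-1,1,2).astype(float)
    r=cv2.undistortPoints(p,d['K'],np.array(d['dist_coeffs'])).reshape(480,640,2)
    z=d['depth'][...,None]; c=np.concatenate([r*z,z],-1)
    Rm=cv2.Rodrigues(np.array(d['rvec'],float))[0]
    w=(c-np.array(d['tvec']).ravel())@Rm; w[d['depth']==0]=np.nan
    return w
def ray(d,uv,h):
    r=cv2.undistortPoints(np.array(uv,float).reshape(-1,1,2),d['K'],np.array(d['dist_coeffs'])).reshape(-1,2)
    Rm=cv2.Rodrigues(np.array(d['rvec'],float))[0]; c=-Rm.T@np.array(d['tvec']).ravel()
    w=np.c_[r,np.ones(len(r))]@Rm
    return c+w*((h-c[2])/w[:,2])[:,None]
E
python3 - <<'E'
from h import *
print(telemetry.get_obs())
for n in('scene','top'):
    d=shot(n); save(d,f'pics/{n}1.png'); print(n,d['rvec'],d['tvec'],(d['depth']>0).mean(), d['fx'])
E
```

```text
pics
{'t': 0.0, 'q': array([ 1.11801109e+00,  5.33363144e-02,  1.61431897e+00, -3.48990190e-05,
        1.47600491e+00, -1.18981176e-01]), 'dq': array([-0.00072812, -0.00042776,  0.00023972, -0.00032527, -0.00073822,
        0.00065586]), 'effort': array([-1.57846298e-03, -3.93694746e+01, -3.70169842e+01, -3.12824031e-04,
        7.54898036e-03, -2.77726642e-08]), 'tool_pos': array([0.20449212, 0.58992642, 0.23006084]), 'tool_rot': array([-0.52181047, -3.09739482,  0.00313071]), 'contact_force': array([-0.18514068,  0.20394262,  0.8596277 ]), 'wrist_torque': array([ 0.01744032, -0.02276053,  0.05763616]), 'grip_force': 0.0, 'opening': 0.08539221229520719}
scene [ 1.95100831  1.1482995  -0.6076788 ] [-0.27107474 -0.18642589  1.72777896] 0.996103515625 621.2416366657353
top [ 2.16623305 -2.15290252  0.09389698] [0.00881726 0.55559616 1.22838584] 0.9959895833333333 496.3719970648591
```

View pics/scene1.png

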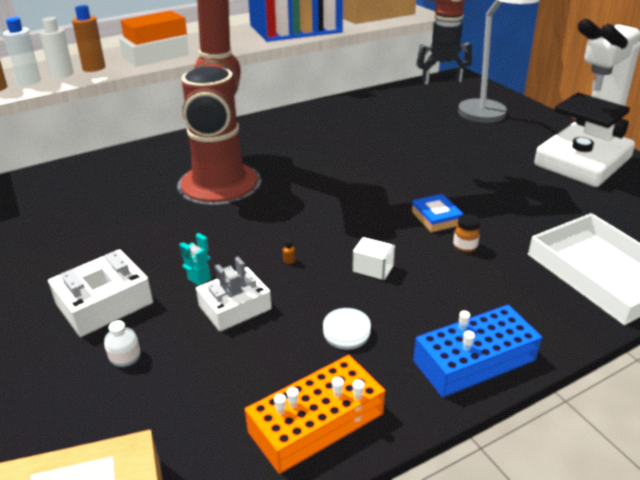

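View pics/top1.png

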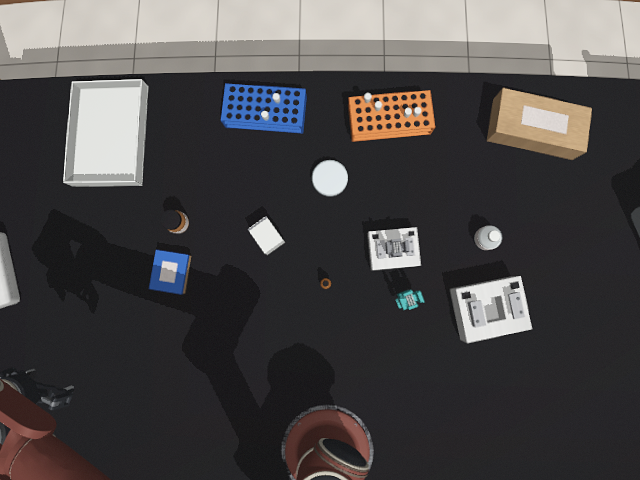

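The scene view shows the white jar lying at scene (374,258) / top (266,235). The grey cassette sits in the smaller dock at scene (233,290) / top (394,246). Look-alikes:
- Empty larger dock at top (490,308): rejected, larger.
- Turquoise cassette at top (408,300): rejected.
- White tray at top (105,133): not the jar.

Next I'll check the choice in one close crop and measure.

```bash
python3 - <<'E'
from h import *
d=shot('top'); s=shot('scene'); W=cloud(d); S=cloud(s)
a=cv2.resize(d['image'][205:265,235:435],None,fx=4,fy=4,interpolation=2)
b=cv2.resize(s['image'][230:330,190:405],(800,372),interpolation=2)
cv2.imwrite('pics/crop1.png',np.vstack([a,b[:340]])[...,::-1])
def rect(P,lo,hi,name):
    m=(P[...,2]>lo)&(P[...,2]<hi); q=P[m][:,:2].astype(np.float32)*1000
    print(name,len(q),cv2.minAreaRect(q), P[m][:,2].mean())
def win(W,b): return W[b[1]:b[3],b[0]:b[2]]
J=win(W,(240,205,295,262)); rect(J,.045,.07,'jar')
J2=win(S,(345,230,405,285)); rect(J2,.05,.065,'jarS'); 
D=win(W,(360,215,430,275)); rect(D,.043,.053,'dock');rect(D,.058,.075,'brk');rect(D,.085,.13,'top')
D=win(S,(190,250,275,330)); rect(D,.043,.053,'dockS');rect(D,.058,.072,'brk');rect(D,.085,.13,'top')
for n,b in dict(drop=(315,270,336,293),dish=(305,155,352,200),reag=(470,222,505,254),turq=(392,285,428,315),box=(145,245,195,297),stain=(160,205,192,238)).items():
    P=win(W,b); m=P[...,2]>.012; rect(P,.012,.3,n); print(np.nanmax(P[...,2]))
E
```

```text
jar 694 ((545.7605590820312, 157.3588104248047), (76.15151977539062, 57.15347671508789), 35.52994155883789) 0.05556077647012147
jarS 589 ((546.1594848632812, 155.58349609375), (76.57449340820312, 65.9288558959961), 37.02192306518555) 0.0559093856114579
dock 1192 ((513.6219482421875, -164.6593780517578), (96.46592712402344, 119.25298309326172), 5.442546844482422) 0.04766012811102592
brk 302 ((513.5172729492188, -164.57669067382812), (43.89616394042969, 88.92523956298828), 5.29848051071167) 0.06686706622858397
top 193 ((513.1336669921875, -165.47125244140625), (39.599647521972656, 53.624385833740234), 4.576816082000732) 0.10048047758824838
dockS 1161 ((473.5614013671875, -170.33193969726562), (181.49093627929688, 124.21186828613281), 6.032578468322754) 0.04786709913387877
brk 547 ((459.60650634765625, -170.89979553222656), (157.79197692871094, 92.36122131347656), 4.8048930168151855) 0.06544926873960615
top 407 ((463.2171936035156, -174.91563415527344), (144.136474609375, 56.2711181640625), 10.116399765014648) 0.09766595287247111
drop 96 ((425.9410705566406, 5.5740203857421875), (26.152
[... 151 characters left out ...]
202865600586, 90.25627899169922), 0.9649962186813354) 0.026320742998831963
0.03428297370379682
reag 530 ((542.9244995117188, -404.80975341796875), (58.27130126953125, 59.35371017456055), 67.39146423339844) 0.05367645849724741
0.08552449761517766
turq 396 ((385.9836730957031, -195.87600708007812), (40.98517990112305, 55.842342376708984), 20.464048385620117) 0.07531031821643847
0.10853034281255107
box 1381 ((451.43243408203125, 406.95770263671875), (89.55888366699219, 99.84583282470703), 81.96033477783203) 0.033474023117784246
0.04189099089351169
stain 505 ((579.8069458007812, 390.130126953125), (52.06610107421875, 52.46387481689453), 27.105941772460938) 0.06087234664039616
0.08244195868924067
```

View pics/crop1.png

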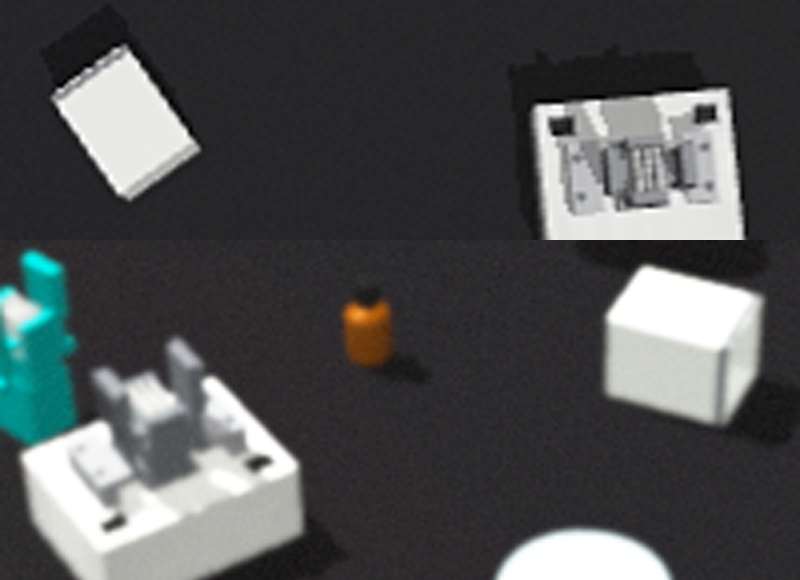

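The crop confirms it. Grey cassette in the smaller white dock; white jar with its dark rim apparently at the top-left end in the top view, i.e. the far/left end. I'll check the mouth end numerically and plan the approach.

```bash
cat >> h.py <<'E'
def rows(*T,p=None,Rc=None):
    o=telemetry.get_obs()
    p=o['tool_pos'] if p is None else p; Rc=R.from_rotvec(o['tool_rot']) if Rc is None else Rc
    for tp,tR in T:
        t=Rc.inv().apply(np.array(tp)-p)/.3; a=np.degrees((Rc.inv()*tR).as_rotvec())/30
        print(np.round(a,3).tolist(),np.round(t,4).tolist(), 'turn',round(30*np.linalg.norm(a),1),'mm',round(300*np.linalg.norm(t),1))
def frame(z,y):
    z=np.array(z,float);z/=np.linalg.norm(z);y=np.array(y,float);y-=z*(y@z);y/=np.linalg.norm(y)
    return R.from_matrix(np.stack([np.cross(y,z),y,z],1))
C=np.array([.5458,.1570]); TH=np.radians(35.5)
m=np.array([np.cos(TH),np.sin(TH),0]); l=np.array([-np.sin(TH),np.cos(TH),0]); Z=np.array([0,0,1.])
E0=np.r_[C,0]-.0375*m   # bottom edge on the bench
def jarpose(deg,a=.052,h=.032,tilt=-20,s=1,off=.0246):
    t=np.radians(tilt); d=np.sin(t)*m-np.cos(t)*Z
    r=R.from_rotvec(np.radians(deg)*np.cross(m,Z))
    return E0+r.apply(a*m+h*Z+off*d), r*frame(d,s*l)
E
python3 - <<'E'
from h import *
s=shot('scene'); P=cloud(s)[230:285,345:405].reshape(-1,3); P=P[P[:,2]>.01]
q=P-E0; A=q@m; L=q@l
for lo,hi in((-.01,.02),(.02,.055),(.055,.072),(.072,.09)):
    k=(A>lo)&(A<hi)&(abs(L)<.02); print(lo,k.sum(),np.percentile(P[k,2],[0,25,50,75,100]).round(3))
k=(abs(L)<.02)&(P[:,2]<.045); print('faces A:',np.histogram(A[k],bins=np.arange(-.02,.1,.01)))
o=telemetry.get_obs(); Rc=R.from_rotvec(o['tool_rot']); print('tool y',Rc.as_matrix()[:,1],'l',l)
for sg in(1,-1):
    p,r=jarpose(0,s=sg); print(sg,p,np.degrees((Rc.inv()*r).as_rotvec()))
    up=p-r.as_matrix()[:,2]*.12; rows((up,r))
E
```

```text
-0.01 96 [0.053 0.055 0.056 0.057 0.06 ]
0.02 174 [0.053 0.055 0.056 0.057 0.061]
0.055 81 [0.015 0.056 0.057 0.058 0.06 ]
0.072 23 [0.01  0.054 0.056 0.057 0.06 ]
faces A: (array([0, 0, 0, 0, 0, 0, 0, 0, 2, 2, 0]), array([-0.02, -0.01,  0.  ,  0.01,  0.02,  0.03,  0.04,  0.05,  0.06,
        0.07,  0.08,  0.09]))
tool y [ 0.32764397  0.94480073 -0.00100929] l [-0.58070296  0.81411552  0.        ]
1 [0.55075495 0.16053433 0.00888356] [  9.4820064   18.42026255 -54.06040109]
[0.316, 0.614, -1.802] [-1.6386, -0.8633, 0.3641] turn 57.9 mm 566.3
-1 [0.55075495 0.16053433 0.00888356] [ 21.79692928 -11.22017791 123.85933269]
[0.727, -0.374, 4.129] [-1.6386, -0.8633, 0.3641] turn 126.3 mm 566.3
```

```bash
python3 - <<'E'
from h import *
d=shot('top'); s=shot('scene')
a=cv2.resize(d['image'][210:260,243:293],(400,400),interpolation=2)
b=cv2.resize(s['image'][233:283,350:400],(400,400),interpolation=2)
cv2.imwrite('pics/crop2.png',np.hstack([a,b])[...,::-1])
P=cloud(s)[230:285,345:405].reshape(-1,3); P=P[(P[:,2]>.01)&(P[:,2]<.048)]
q=P-E0; print(np.histogram2d(q@m,q@l,bins=[np.arange(-.01,.09,.01),np.arange(-.04,.05,.01)])[0].astype(int))
E
```

```text
[[ 0 11  0  0  0  0  0  0]
 [ 5 50  0  0  0  0  0  0]
 [ 8 48  0  0  0  0  0  0]
 [ 7 55  0  0  0  0  0  0]
 [ 6 50  0  0  0  0  0  0]
 [ 1 61  0  0  0  0  0  0]
 [ 8 55  0  0  0  0  2  0]
 [ 6 51  0  0  0  1 30  0]
 [ 4 32  0  0  0  1 28  0]]
```

View pics/crop2.png

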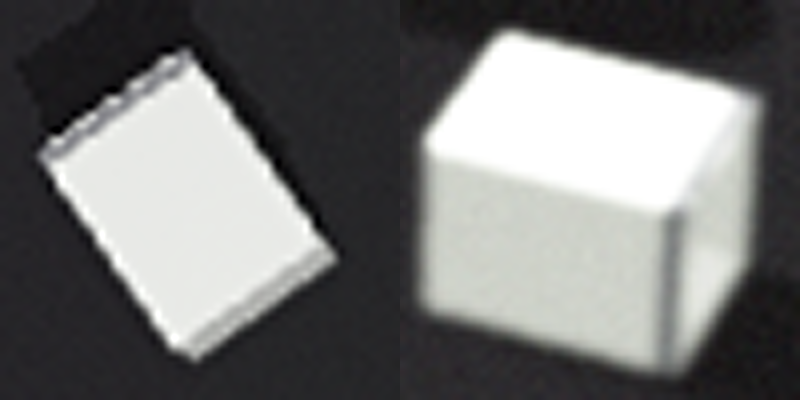

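The mouth is at the far-left (+m) end: a dark rim band and inner wall show at the right of the scene crop (about (670,290)), and the inner-wall depth points agree. Moving above the jar.

```bash
python3 -m pendant '[0.16,0.31,-0.9,-0.82,-0.43,0.1,1, 0.16,0.31,-0.9,-0.82,-0.43,0.1,1, 0.16,0.31,-0.9,-0.82,-0.43,0.1,1, 0.16,0.31,-0.9,-0.82,-0.43,0.1,1, 0.16,0.31,-0.9,-0.82,-0.43,0.1,1, 0.16,0.31,-0.9,-0.82,-0.43,0.1,1, 0.16,0.31,-0.9,-0.82,-0.43,0.1,1]' 40
python3 - <<'E'
from h import *
p,r=jarpose(0); up=p-r.as_matrix()[:,2]*.10; rows((up,r))
E
```

```text
t: 1.23
tool_pos: [0.3947, 0.3883, 0.2014]
tool_rot: [0.206, -2.961, 0.081]
contact_force: [-0.2, 0.5, -0.3]
opening: 0.0856
grip_force: 0.0
[0.16, 0.305, -0.901] [-0.5637, -0.7586, 0.2665] turn 28.9 mm 294.6
```

```bash
python3 -m pendant '[0.16,0.305,-0.9,-0.564,-0.759,0.267,1, 0.16,0.305,-0.9,-0.564,-0.759,0.267,1, 0.16,0.305,-0.9,-0.564,-0.759,0.267,1, 0.16,0.305,-0.9,-0.564,-0.759,0.267,1, 0.16,0.305,-0.9,-0.564,-0.759,0.267,1, 0.16,0.305,-0.9,-0.564,-0.759,0.267,1, 0.16,0.305,-0.9,-0.564,-0.759,0.267,1, 0.16,0.305,-0.9,-0.564,-0.759,0.267,1]'
python3 - <<'E'
from h import *
p,r=jarpose(0); rows((p,r))
d=shot('scene'); save(d,'pics/over.png',(270,130,470,280),4)
E
```

```text
t: 2.22
tool_pos: [0.5786, 0.1816, 0.1035]
tool_rot: [0.858, -2.672, 0.152]
contact_force: [-0.4, 0.3, -0.4]
opening: 0.0851
grip_force: 0.0
[-0.003, 0.002, 0.002] [0.0017, -0.0029, 0.3361] turn 0.1 mm 100.8
```

View pics/over.png

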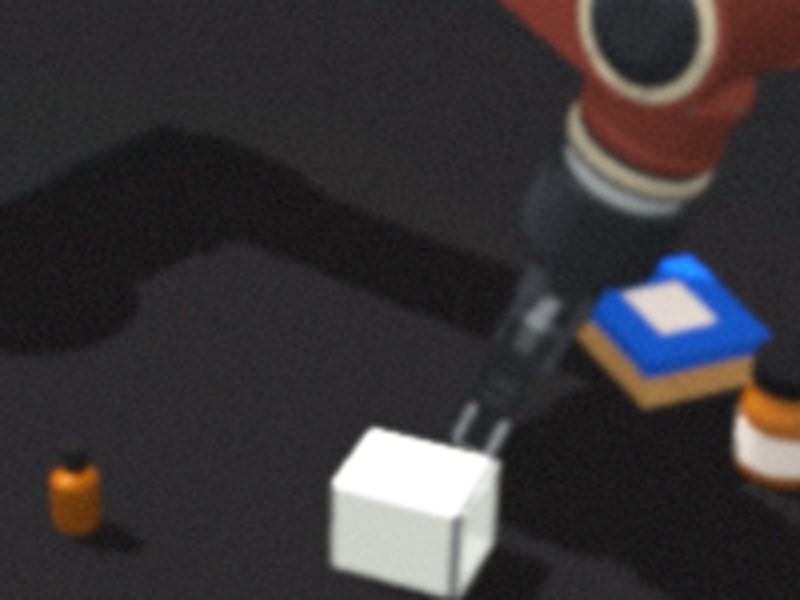

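```bash
python3 - <<'E'
from h import *
d=shot('scene'); o=telemetry.get_obs(); r=R.from_rotvec(o['tool_rot']); y,z=r.as_matrix()[:,1:].T
P=[o['tool_pos']+s*.045*y-.013*z for s in(-1,1)]+[E0+.052*m-.028*l+.056*Z,E0+.052*m+.028*l+.056*Z]
uv=cv2.projectPoints(np.array(P),np.array(d['rvec'],float),np.array(d['tvec'],float),d['K'],np.array(d['dist_coeffs']))[0].reshape(-1,2)
print((uv-[270,130])*4)
E
```

```text
[[471.15899996 445.68887615]
 [529.36664111 359.07099975]
 [422.60549005 506.78738837]
 [459.61999807 452.25713569]]
```

Near fingertip at crop (480,440) matches its projection (471,446). Descending and gripping.

```bash
python3 -m pendant '[0,0,0,0,-0.003,0.12,1, 0,0,0,0,-0.003,0.24,1, 0,0,0,0,-0.003,0.3,1, 0,0,0,0,-0.003,0.335,1, 0,0,0,0,-0.003,0.335,1, 0,0,0,0,-0.003,0.335,0, 0,0,0,0,-0.003,0.335,0, 0,0,0,0,-0.003,0.335,0, 0,0,0,0,-0.003,0.335,0, 0,0,0,0,-0.003,0.335,0, 0,0,0,0,-0.003,0.335,0, 0,0,0,0,-0.003,0.335,0]' 40
python3 - <<'E'
from h import *
p0,r0=jarpose(0); o=telemetry.get_obs(); print(o['tool_pos']-p0)
# swing about edge, raised 1 mm, from the actual pose
p,rc=o['tool_pos'],R.from_rotvec(o['tool_rot'])
def sw(deg):
    r=R.from_rotvec(np.radians(deg)*np.cross(m,Z)); return E0+r.apply(p-E0)+Z*.002, r*rc
rows(*[sw(a) for a in(7,14,21,28)])
E
```

```text
t: 3.82
tool_pos: [0.5527, 0.1598, 0.0098]
tool_rot: [0.855, -2.675, 0.151]
contact_force: [0.8, 4.1, 6.0]
opening: 0.0556
grip_force: 40.2
[ 0.00197266 -0.00070853  0.00091573]
[-0.0, -0.233, 0.0] [0.0131, -0.0, -0.0214] turn 7.0 mm 7.5
[-0.001, -0.467, 0.0] [0.0258, -0.0001, -0.0351] turn 14.0 mm 13.1
[-0.001, -0.7, 0.001] [0.04, -0.0001, -0.0472] turn 21.0 mm 18.6
[-0.001, -0.933, 0.001] [0.0556, -0.0001, -0.0574] turn 28.0 mm 24.0
```

```bash
python3 -m pendant '[0,-0.12,0,0.007,0,-0.015,0, 0,-0.233,0,0.013,0,-0.021,0, 0,-0.35,0,0.02,0,-0.029,0, 0,-0.467,0,0.026,0,-0.035,0, 0,-0.58,0,0.033,0,-0.042,0, 0,-0.7,0,0.04,0,-0.047,0, 0,-0.82,0,0.048,0,-0.053,0, 0,-0.933,0,0.056,0,-0.057,0, 0,-0.933,0,0.056,0,-0.057,0]'
cat >> h.py <<'E'
p28=np.array([.5527,.1598,.0098]); rc28=R.from_rotvec([.855,-2.675,.151])
def sw(deg,lift=.002):
    r=R.from_rotvec(np.radians(deg)*np.cross(m,Z)); return E0+r.apply(p28-E0)+Z*lift, r*rc28
E
python3 - <<'E'
from h import *
rows(*[sw(a) for a in(35,42,49,56)])
E
```

```text
t: 4.95
tool_pos: [0.5427, 0.1528, 0.0301]
tool_rot: [-0.916, 2.866, 0.062]
contact_force: [0.1, -0.1, -0.4]
opening: 0.0556
grip_force: 39.7
[-0.001, -0.241, 0.0] [0.0026, -0.0004, -0.0192] turn 7.2 mm 5.8
[-0.001, -0.474, 0.0] [0.0153, -0.0004, -0.0329] turn 14.2 mm 10.9
[-0.001, -0.708, 0.0] [0.0295, -0.0004, -0.0449] turn 21.2 mm 16.1
[-0.002, -0.941, 0.001] [0.0451, -0.0004, -0.055] turn 28.2 mm 21.4
```

```bash
python3 -m pendant '[0,-0.12,0,0.001,0,-0.01,0, 0,-0.241,0,0.003,0,-0.019,0, 0,-0.36,0,0.009,0,-0.026,0, 0,-0.474,0,0.015,0,-0.033,0, 0,-0.59,0,0.022,0,-0.039,0, 0,-0.708,0,0.03,0,-0.045,0, 0,-0.82,0,0.037,0,-0.05,0, 0,-0.941,0,0.045,0,-0.055,0, 0,-0.941,0,0.045,0,-0.055,0]'
python3 - <<'E'
from h import *
rows(*[sw(a) for a in(61,66,71,76)])
E
```

```text
t: 6.08
tool_pos: [0.5301, 0.1441, 0.044]
tool_rot: [-0.77, 2.41, 0.251]
contact_force: [-0.4, 0.6, -1.0]
opening: 0.0557
grip_force: 39.7
[0.001, -0.169, -0.0] [0.0072, -0.0011, -0.0132] turn 5.1 mm 4.5
[0.0, -0.335, -0.0] [0.0157, -0.0011, -0.0235] turn 10.1 mm 8.5
[0.0, -0.502, 0.0] [0.0251, -0.0011, -0.0329] turn 15.1 mm 12.4
[0.0, -0.669, 0.0] [0.0353, -0.0011, -0.0415] turn 20.1 mm 16.3
```

```bash
python3 -m pendant '[0,-0.169,0,0.007,-0.001,-0.013,0, 0,-0.335,0,0.016,-0.001,-0.0235,0, 0,-0.502,0,0.025,-0.001,-0.033,0, 0,-0.669,0,0.035,-0.001,-0.0415,0, 0,-0.669,0,0.035,-0.001,-0.0415,0]'
python3 - <<'E'
from h import *
rows(*[sw(a) for a in(81,86)])
d=shot('scene'); save(d,'pics/up.png',(270,130,470,280),4)
E
```

```text
t: 6.7
tool_pos: [0.5014, 0.1483, 0.0851]
tool_rot: [-0.65, 2.131, 0.338]
contact_force: [1.0, -0.9, -1.3]
opening: 0.0556
grip_force: 39.8
[-0.03, -0.254, -0.035] [0.0968, -0.069, 0.0777] turn 7.8 mm 42.6
[-0.031, -0.421, -0.034] [0.1057, -0.0694, 0.0679] turn 12.7 mm 43.1
```

View pics/up.png

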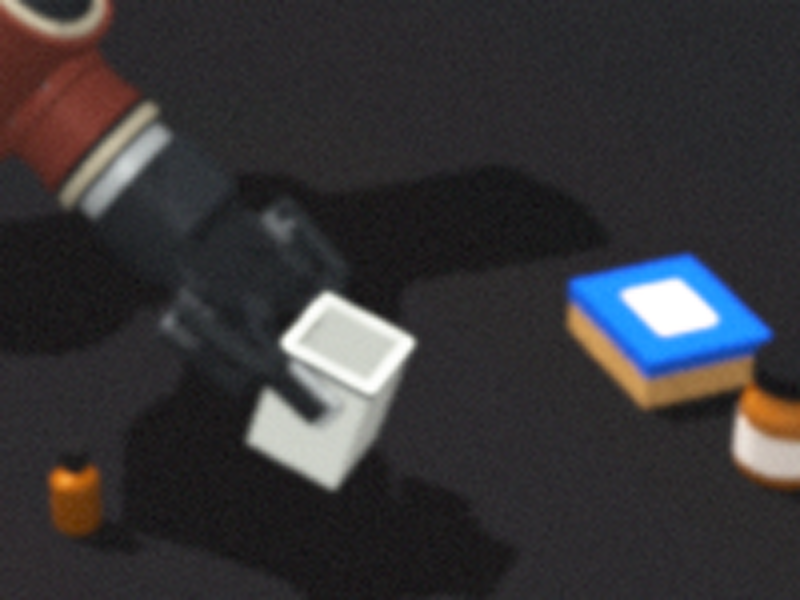

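The jar is gripped at about 70° (crop (345,390)). The arm reached its near limit, so the jar hangs some 40 mm up. I'll shift outward, where the low pose is reachable, then set it down.

```bash
python3 - <<'E'
from h import *
o=telemetry.get_obs(); r=R.from_rotvec(o['tool_rot'])*rc28.inv(); print('jar edge',o['tool_pos']+r.apply(E0-p28),'jar axis',r.apply(m),'q',o['q'].round(2))
for dm in(.08,.12):
  for a in(68,76):
    p,t=sw(a,.03); rows((p+dm*m,t)); p,t=sw(a,.002); rows((p+dm*m,t))
E
```

```text
jar edge [0.49794432 0.14790454 0.03937541] jar axis [0.24103464 0.15532517 0.95800647] q [-0.17 -0.45  2.51  1.14  0.66 -3.13]
[-0.026, 0.178, -0.039] [-0.1552, -0.0594, 0.2645] turn 5.5 mm 93.7
[-0.026, 0.178, -0.039] [-0.0802, -0.0601, 0.32] turn 5.5 mm 100.6
[-0.029, -0.088, -0.037] [-0.1443, -0.0599, 0.2462] turn 3.0 mm 87.5
[-0.029, -0.088, -0.037] [-0.0693, -0.0606, 0.3017] turn 3.0 mm 94.6
[-0.026, 0.178, -0.039] [-0.2345, -0.0561, 0.3717] turn 5.5 mm 132.9
[-0.026, 0.178, -0.039] [-0.1595, -0.0568, 0.4272] turn 5.5 mm 137.8
[-0.029, -0.088, -0.037] [-0.2236, -0.0566, 0.3534] turn 3.0 mm 126.6
[-0.029, -0.088, -0.037] [-0.1485, -0.0573, 0.4089] turn 3.0 mm 131.6
```

Joint 6 sits at its limit because the tool is yawed off the radial direction, so I'll yaw the jar to align it radially.

```bash
cat >> h.py <<'E'
def put(az,edge,deg,lift):
    y=R.from_rotvec(Z*(np.radians(az)-TH)); p,t=sw(deg,0); e=np.array(edge)
    return e+y.apply(p-E0)+Z*lift, y*t
E
python3 - <<'E'
from h import *
rows(put(15,(.58,.155,0),70,.03))
E
```

```text
[0.511, 0.108, 0.384] [-0.1211, -0.1392, 0.2159] turn 19.4 mm 85.2
```

```bash
python3 -m pendant '[0.17,0.036,0.13,-0.04,-0.046,0.07,0, 0.34,0.07,0.256,-0.08,-0.093,0.144,0, 0.511,0.108,0.384,-0.121,-0.139,0.216,0, 0.511,0.108,0.384,-0.121,-0.139,0.216,0, 0.511,0.108,0.384,-0.121,-0.139,0.216,0, 0.511,0.108,0.384,-0.121,-0.139,0.216,0]'
python3 - <<'E'
from h import *
print(telemetry.get_obs()['q'].round(2))
rows(put(15,(.58,.155,0),70,.03),put(15,(.58,.155,0),74,.015),put(15,(.58,.155,0),78,.002))
E
```

```text
t: 7.5
tool_pos: [0.586, 0.1549, 0.0744]
tool_rot: [-0.294, 2.252, 0.14]
contact_force: [-0.5, 0.2, -1.5]
opening: 0.0557
grip_force: 39.6
[ 0.07 -0.2   2.32  0.79  0.21 -2.47]
[0.001, -0.002, -0.003] [-0.0032, -0.0002, -0.0014] turn 0.1 mm 1.1
[0.001, -0.136, -0.003] [0.0412, -0.0003, 0.0218] turn 4.1 mm 14.0
[0.001, -0.269, -0.003] [0.081, -0.0004, 0.0413] turn 8.1 mm 27.3
```

```bash
python3 - <<'E'
from h import *
rows(put(15,(.64,.172,0),70,.03),put(15,(.64,.172,0),73,.015),put(15,(.64,.172,0),75,.002))
E
```

```text
[0.001, -0.002, -0.003] [-0.1365, 0.0031, 0.158] turn 0.1 mm 62.7
[0.001, -0.102, -0.003] [-0.0937, 0.003, 0.1835] turn 3.1 mm 61.8
[0.001, -0.169, -0.003] [-0.0573, 0.0029, 0.207] turn 5.1 mm 64.4
```

```bash
python3 -m pendant '[0,0,0,-0.068,0.002,0.08,0, 0,0,0,-0.136,0.003,0.158,0, 0,-0.05,0,-0.115,0.003,0.17,0, 0,-0.1,0,-0.094,0.003,0.183,0, 0,-0.135,0,-0.075,0.003,0.195,0, 0,-0.17,0,-0.06,0.003,0.205,0, 0,-0.17,0,-0.06,0.003,0.205,0, 0,-0.17,0,-0.06,0.003,0.205,0]'
python3 - <<'E'
from h import *
print(telemetry.get_obs()['q'].round(2))
rows(put(15,(.64,.172,0),75,.002),put(15,(.64,.172,0),80,.002))
d=shot('scene'); save(d,'pics/up2.png',(270,130,470,280),4)
E
```

```text
t: 8.5
tool_pos: [0.6425, 0.1718, 0.065]
tool_rot: [-0.283, 2.188, 0.145]
contact_force: [-1.0, -1.1, -0.4]
opening: 0.0555
grip_force: 39.8
[ 0.09 -0.01  2.21  1.47  0.13 -3.14]
[-0.003, -0.046, -0.004] [0.0469, -0.0031, 0.0333] turn 1.4 mm 17.3
[-0.003, -0.212, -0.004] [0.0547, -0.0031, 0.0225] turn 6.4 mm 17.8
```

View pics/up2.png

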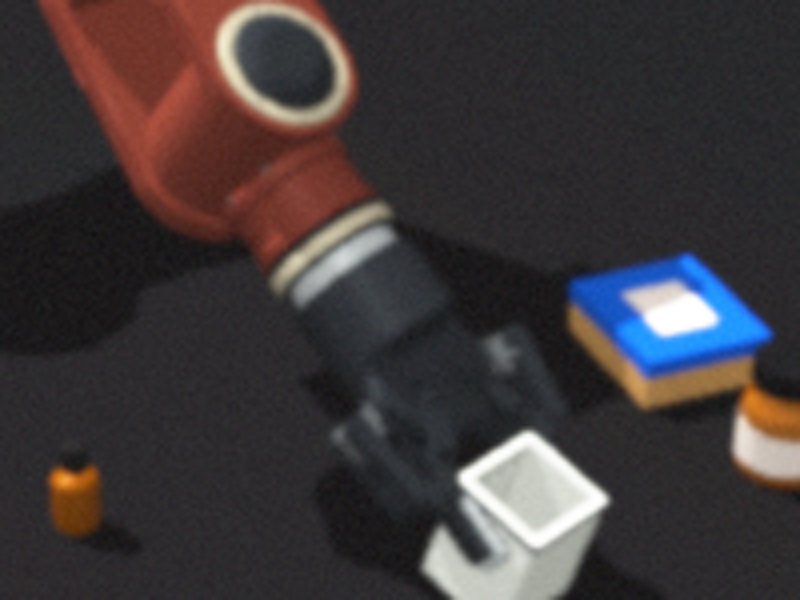

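It shows the jar held at about 73° and still 17 mm up. The wrist is near its singularity (q5≈0.1), so I'll ease the tilt to about 62°, which is past the tipping angle, and lower.

```bash
python3 - <<'E'
from h import *
rows(put(15,(.65,.175,0),62,.02),put(15,(.65,.175,0),62,.001))
E
```

```text
[-0.002, 0.388, -0.005] [-0.0381, -0.0017, 0.0566] turn 11.6 mm 20.5
[-0.002, 0.388, -0.005] [0.013, -0.0018, 0.094] turn 11.6 mm 28.5
```

```bash
python3 -m pendant '[0,0.2,0,-0.02,-0.002,0.03,0, 0,0.388,-0.005,-0.038,-0.002,0.057,0, 0,0.388,-0.005,-0.038,-0.002,0.057,0, 0,0.388,-0.005,-0.038,-0.002,0.057,0, 0,0.388,-0.005,-0.02,-0.002,0.07,0, 0,0.388,-0.005,0,-0.002,0.085,0, 0,0.388,-0.005,0.013,-0.002,0.094,0, 0,0.388,-0.005,0.013,-0.002,0.094,0, 0,0.388,-0.005,0.013,-0.002,0.094,0]'
python3 - <<'E'
from h import *
print(telemetry.get_obs()['q'].round(2))
rows(put(15,(.65,.175,0),62,.001),put(15,(.65,.175,0),66,.001))
E
```

```text
t: 9.68
tool_pos: [0.6625, 0.1768, 0.0451]
tool_rot: [-0.31, 2.388, 0.122]
contact_force: [-0.7, 1.9, 2.2]
opening: 0.0556
grip_force: 39.4
[ 0.11  0.07  2.07  0.36  0.28 -2.03]
[-0.0, 0.002, -0.004] [0.0004, -0.0009, -0.0003] turn 0.1 mm 0.3
[-0.001, -0.132, -0.004] [0.0064, -0.001, -0.0091] turn 4.0 mm 3.3
```

```bash
python3 -m pendant '[0,-0.1,0,0.005,-0.001,-0.007,0, 0,-0.2,0,0.01,-0.001,-0.0137,0, 0,-0.2,0,0.01,-0.001,-0.0137,0, 0,-0.2,0,0.01,-0.001,-0.0137,1, 0,-0.2,0,0.01,-0.001,-0.0137,1, 0,-0.2,0,0.01,-0.001,-0.0137,1, 0,-0.2,0,0.01,-0.001,-0.0137,1, 0,-0.2,0,0.01,-0.001,-0.0137,1, 0,-0.2,0,0.01,-0.001,-0.0137,1, 0,-0.2,0,0.01,-0.001,-0.0137,1]'
python3 - <<'E'
from h import *
print(telemetry.get_obs()['q'].round(2))
d=shot('scene'); save(d,'pics/up3.png',(270,130,470,280),4)
E
```

```text
t: 10.92
tool_pos: [0.6573, 0.175, 0.0456]
tool_rot: [-0.297, 2.286, 0.134]
contact_force: [0.2, -0.7, 0.9]
opening: 0.0853
grip_force: 0.0
[ 0.1   0.06  2.13  0.78  0.17 -2.45]
```

View pics/up3.png

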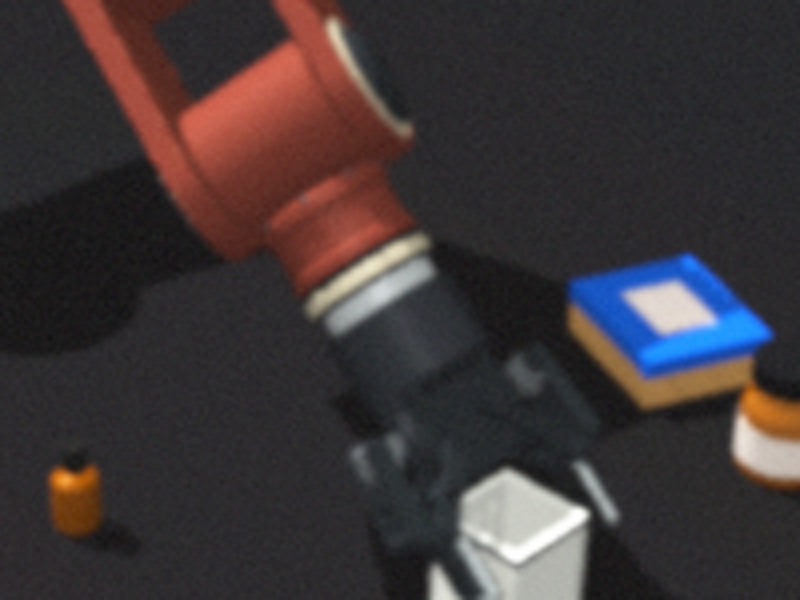

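The jar stands upright between the open fingers (crop (520,540)). Backing off along the tool axis.

```bash
python3 -m pendant '[0,0,0,-0.02,0,-0.08,1, 0,0,0,-0.05,0,-0.16,1, 0,0,0,-0.08,0,-0.24,1, 0,0,0,-0.12,0,-0.3,1, 0,0,0,-0.2,0,-0.36,1, 0,0,0,-0.2,0,-0.36,1, 0,0,0,-0.2,0,-0.36,1]'
python3 - <<'E'
from h import *
o=telemetry.get_obs(); print(o['q'].round(2), R.from_rotvec(o['tool_rot']).as_matrix().round(2))
# dock frame: y axis azimuth from minAreaRect: x axis at 5.3 deg (cassette y = dock y)
D=np.array([.5134,-.1648]); a=np.radians(5.3); yd=np.array([-np.sin(a),np.cos(a),0])
for s in(1,-1):
    t=frame(-Z,s*yd); rows((np.r_[D,.26],t))
E
```

```text
t: 11.85
tool_pos: [0.6178, 0.1646, 0.1611]
tool_rot: [-0.298, 2.288, 0.134]
contact_force: [-0.1, 0.4, -0.7]
opening: 0.0851
grip_force: 0.0
[ 0.09 -0.27  2.19  0.33  0.41 -1.99] [[-0.65 -0.26  0.72]
 [-0.17  0.97  0.19]
 [-0.74  0.   -0.67]]
[0.136, 1.596, 0.298] [0.1671, -0.9716, -0.6806] turn 48.9 mm 359.4
[-2.322, 0.198, -5.213] [0.1671, -0.9716, -0.6806] turn 171.3 mm 359.4
```

```bash
python3 -m pendant '[0.07,0.8,0.15,0.08,-0.49,-0.34,1, 0.07,0.8,0.15,0.08,-0.49,-0.34,1, 0.07,0.8,0.15,0.08,-0.49,-0.34,1, 0.07,0.8,0.15,0.08,-0.49,-0.34,1, 0.07,0.8,0.15,0.08,-0.49,-0.34,1, 0.07,0.8,0.15,0.08,-0.49,-0.34,1]'
python3 - <<'E'
from h import *
D=np.array([.5134,-.1648]); a=np.radians(5.3); yd=np.array([-np.sin(a),np.cos(a),0])
t=frame(-Z,yd); rows((np.r_[D,.26],t))
d=shot('top'); W=cloud(d); 
k=(abs(W[...,0]-.62)<.09)&(abs(W[...,1]-.165)<.09)
for lo,hi in((.02,.1),(.068,.085)):
  q=W[k&(W[...,2]>lo)&(W[...,2]<hi)]; print(len(q),cv2.minAreaRect(q[:,:2].astype(np.float32)*1000),np.median(q[:,2]))
for lo,hi in((.043,.053),(.058,.075),(.085,.115)):
  k=(abs(W[...,0]-D[0])<.07)&(abs(W[...,1]-D[1])<.07)&(W[...,2]>lo)&(W[...,2]<hi); print(k.sum(),cv2.minAreaRect(W[k][:,:2].astype(np.float32)*1000) if k.any() else 0)
E
```

```text
t: 12.6
tool_pos: [0.5661, 0.0002, 0.21]
tool_rot: [-0.234, 2.717, 0.077]
contact_force: [-0.2, 0.7, 0.7]
opening: 0.0855
grip_force: 0.0
[0.069, 0.794, 0.15] [0.175, -0.5075, -0.2705] turn 24.3 mm 180.3
386 ((622.716796875, 165.83203125), (58.26720428466797, 57.89601135253906), 14.373109817504883) 0.06487149951737153
181 ((622.716796875, 165.83203125), (58.26720428466797, 57.89601135253906), 14.373109817504883) 0.07441232136097066
1020 ((513.533203125, -164.91041564941406), (96.30120086669922, 118.91413116455078), 5.482860565185547)
252 ((513.658203125, -164.78863525390625), (44.160369873046875, 88.32452392578125), 5.332998275756836)
190 ((513.15625, -165.47364807128906), (39.21247863769531, 53.19057846069336), 4.135263442993164)
```

Jar stands at (0.623, 0.166), 74 mm tall, and the dock is unmoved at (0.5136, -0.1648). Going over the cassette.

```bash
python3 -m pendant '[0.07,0.794,0.15,0.175,-0.507,-0.27,1, 0.07,0.794,0.15,0.175,-0.507,-0.27,1, 0.07,0.794,0.15,0.175,-0.507,-0.27,1, 0.07,0.794,0.15,0.175,-0.507,-0.27,1, 0.07,0.794,0.15,0.175,-0.507,-0.27,1, 0.07,0.794,0.15,0.175,-0.507,-0.27,1]'
python3 - <<'E'
from h import *
D=np.array([.5135,-.1649]); a=np.radians(5.3); yd=np.array([-np.sin(a),np.cos(a),0])
t=frame(-Z,yd); rows((np.r_[D,.13],t),(np.r_[D,.078],t))
E
```

```text
t: 13.4
tool_pos: [0.5137, -0.1642, 0.2612]
tool_rot: [-0.146, 3.136, -0.001]
contact_force: [0.0, 0.2, -0.7]
opening: 0.0858
grip_force: 0.0
[-0.001, 0.004, 0.001] [0.0018, -0.002, 0.4374] turn 0.1 mm 131.2
[-0.001, 0.004, 0.001] [0.0021, -0.0019, 0.6107] turn 0.1 mm 183.2
```

```bash
python3 -m pendant '[0,0,0,0.001,-0.002,0.15,1, 0,0,0,0.002,-0.002,0.3,1, 0,0,0,0.002,-0.002,0.4,1, 0,0,0,0.002,-0.002,0.43,1, 0,0,0,0.002,-0.002,0.43,1, 0,0,0,0.002,-0.002,0.43,1]'
python3 - <<'E'
from h import *
d=shot('scene'); save(d,'pics/pre.png',(180,190,310,330),4)
E
```

```text
t: 14.15
tool_pos: [0.515, -0.167, 0.1353]
tool_rot: [-0.143, 3.132, -0.005]
contact_force: [-0.9, -0.6, 0.7]
opening: 0.0853
grip_force: 0.0
```

View pics/pre.png

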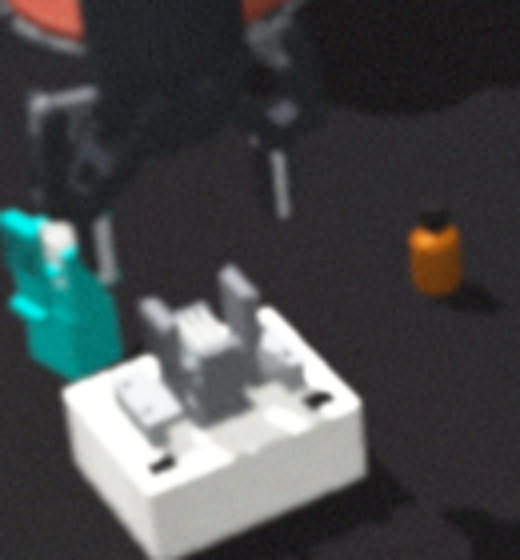

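The fingers (crop (105,270) and (283,210)) straddle the two catches (155,310) and (240,275), clear of the turquoise look-alike. Lowering and pinching.

```bash
python3 -c "
from h import *
D=np.array([.5135,-.1649]); a=np.radians(5.3); yd=np.array([-np.sin(a),np.cos(a),0])
t=frame(-Z,yd); rows((np.r_[D,.078],t))"
python3 -m pendant '[0,0,0,0,0.003,0.1,1, 0,0,0,0,0.003,0.17,1, 0,0,0,0,0.003,0.19,1, 0,0,0,0,0.003,0.19,1, 0,0,0,0,0.003,0.19,1]'
python3 -c "
from h import *
D=np.array([.5135,-.1649]); a=np.radians(5.3); yd=np.array([-np.sin(a),np.cos(a),0])
t=frame(-Z,yd); rows((np.r_[D,.078],t))"
```

```text
[-0.007, 0.011, -0.003] [0.0054, 0.0083, 0.1912] turn 0.4 mm 57.4
t: 14.82
tool_pos: [0.5149, -0.1664, 0.0779]
tool_rot: [-0.142, 3.133, -0.004]
contact_force: [0.4, -0.1, 0.4]
opening: 0.0853
grip_force: 0.0
[-0.006, 0.01, -0.004] [0.0044, 0.0054, -0.0003] turn 0.4 mm 2.1
```

Correct by about 1.5 mm, then close.

```bash
python3 -m pendant '[0,0.01,0,0.004,0.005,0,1, 0,0.01,0,0.004,0.005,0,1, 0,0.01,0,0.004,0.005,0,0, 0,0.01,0,0.004,0.005,0,0, 0,0.01,0,0.004,0.005,0,0, 0,0.01,0,0.004,0.005,0,0, 0,0.01,0,0.004,0.005,0,0, 0,0.01,0,0.004,0.005,0,0, 0,0.01,0,0.004,0.005,0,0, 0,0.01,0,0.004,0.005,0,0, 0,0.01,0,0.004,0.005,0,0, 0,0.01,0,0.004,0.005,0,0]' 35
```

```text
t: 16.32
tool_pos: [0.5138, -0.1652, 0.0781]
tool_rot: [-0.142, 3.138, -0.005]
contact_force: [-0.6, 0.2, 6.5]
opening: 0.034
grip_force: 36.7
```

```bash
python3 - <<'E'
from h import *
d=shot('scene'); save(d,'pics/pin.png',(190,230,290,330),6)
print(telemetry.get_obs())
E
```

```text
{'t': 16.375, 'q': array([-0.44752364, -0.00376392,  1.93896633, -0.00277953,  1.20440301,
       -2.10787069]), 'dq': array([ 0.00123872,  0.00014571, -0.00035603, -0.00026325,  0.00076098,
        0.00115088]), 'effort': array([ 7.08757248e-02, -2.97757655e+01, -3.01488197e+01,  1.37576455e-02,
       -1.81559972e-01,  2.76919374e-03]), 'tool_pos': array([ 0.51383422, -0.16514198,  0.07811759]), 'tool_rot': array([-0.14215356,  3.137846  , -0.00506815]), 'contact_force': array([-0.26193034, -0.42769262,  6.44330657]), 'wrist_torque': array([ 0.05577742,  0.07262152, -0.10860596]), 'grip_force': 36.655431389808655, 'opening': 0.0341570014904134}
```

View pics/pin.png

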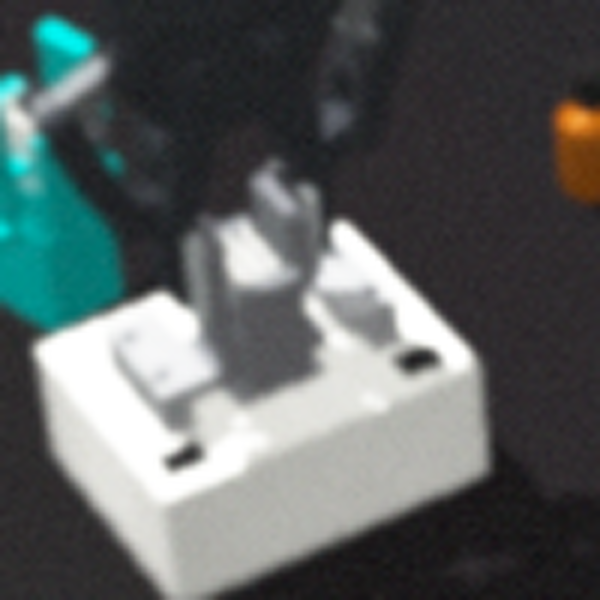

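Both catches look pinched between the fingers (crop (200,260) and (290,220)), cassette seated. Lifting straight up.

```bash
python3 -m pendant '[0,0,0,0,0,-0.03,0, 0,0,0,0,0,-0.06,0, 0,0,0,0,0,-0.09,0, 0,0,0,0,0,-0.12,0, 0,0,0,0,0,-0.15,0, 0,0,0,0,0,-0.19,0, 0,0,0,0,0,-0.24,0, 0,0,0,0,0,-0.29,0, 0,0,0,0,0,-0.34,0, 0,0,0,0,0,-0.37,0, 0,0,0,0,0,-0.37,0, 0,0,0,0,0,-0.37,0]'
python3 - <<'E'
from h import *
o=telemetry.get_obs(); rc=R.from_rotvec(o['tool_rot'])
J=np.array([.6227,.1658]); a=np.radians(14.4); t=frame(-Z,[-np.sin(a),np.cos(a),0])
rows((np.r_[J,.188],t))
d=shot('scene'); save(d,'pics/lift.png',(170,180,310,320),4)
E
```

```text
t: 17.88
tool_pos: [0.5125, -0.1641, 0.1867]
tool_rot: [0.142, -3.135, 0.002]
contact_force: [-0.6, -0.8, -1.4]
opening: 0.0337
grip_force: 35.7
[-0.002, -0.006, -0.307] [-0.4655, 1.0619, -0.0071] turn 9.2 mm 347.8
```

View pics/lift.png

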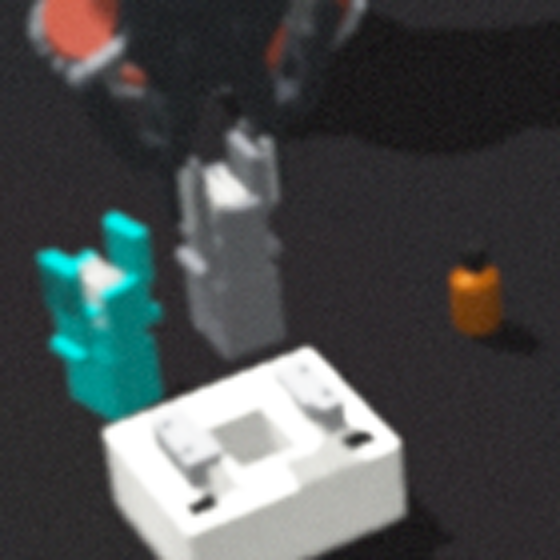

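The cassette hangs upright from the pinched catches (crop (230,250)), clear of the empty dock. Carrying it to the jar.

```bash
python3 -m pendant '[0,0,-0.01,-0.01,0.03,0,0, 0,0,-0.05,-0.04,0.09,0,0, 0,0,-0.08,-0.08,0.18,0,0, 0,0,-0.11,-0.12,0.27,0,0, 0,0,-0.14,-0.16,0.36,0,0, 0,0,-0.16,-0.2,0.45,0,0, 0,0,-0.19,-0.24,0.54,0,0, 0,0,-0.22,-0.28,0.63,0,0, 0,0,-0.25,-0.32,0.72,0,0, 0,0,-0.28,-0.35,0.79,0,0, 0,0,-0.3,-0.37,0.84,0,0, 0,0,-0.3,-0.37,0.84,0,0]'
python3 - <<'E'
from h import *
J=np.array([.6227,.1658]); a=np.radians(14.4); t=frame(-Z,[-np.sin(a),np.cos(a),0])
rows((np.r_[J,.183],t))
E
```

```text
t: 19.42
tool_pos: [0.6006, 0.0975, 0.1865]
tool_rot: [0.39, -3.115, 0.003]
contact_force: [0.6, -0.5, -1.2]
opening: 0.0342
grip_force: 35.7
[-0.003, -0.006, -0.004] [-0.1277, 0.2026, 0.0109] turn 0.2 mm 71.9
```

```bash
python3 -m pendant '[0,0,0,-0.02,0.03,0,0, 0,0,0,-0.05,0.08,0,0, 0,0,0,-0.08,0.13,0.005,0, 0,0,0,-0.105,0.17,0.01,0, 0,0,0,-0.12,0.193,0.01,0, 0,0,0,-0.128,0.203,0.01,0, 0,0,0,-0.128,0.203,0.01,0, 0,0,0,-0.128,0.203,0.01,0, 0,0,0,-0.128,0.203,0.01,0, 0,0,0,-0.128,0.203,0.01,0]'
python3 - <<'E'
from h import *
d=shot('scene'); S=cloud(d); save(d,'pics/end.png',(300,150,450,300),4)
k=(abs(S[...,0]-.6227)<.06)&(abs(S[...,1]-.1658)<.06)
q=S[k&(S[...,2]>.066)&(S[...,2]<.085)]; print('rim z',np.percentile(q[:,2],[50,95]),q[:,:2].min(0),q[:,:2].max(0))
q=S[k&(S[...,2]>.09)&(S[...,2]<.15)]; print('cass zmin',np.percentile(q[:,2],[1,5]),q[:,:2].mean(0))
E
```

```text
t: 20.68
tool_pos: [0.6228, 0.1649, 0.1836]
tool_rot: [0.387, -3.115, 0.003]
contact_force: [0.3, 0.2, -0.9]
opening: 0.0339
grip_force: 35.7
rim z [0.07268358 0.07688438] [0.58816283 0.13001149] [0.65939376 0.20225844]
cass zmin [0.11318671 0.11543379] [0.63285944 0.15689941]
```

View pics/end.png

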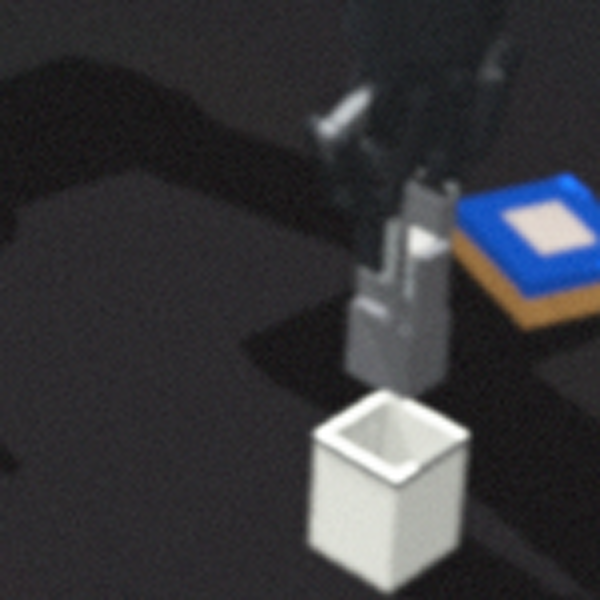

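The cassette (crop (400,330)) hangs upright about 38 mm above the rim of the standing jar (390,440), centred over it and pinched. Handing in.

```bash
python3 -c "
from station import ctrl
print(ctrl.finish_job())"
```

```text
the job is handed in; nothing more can be done
None
```

The job is handed in with no verdict returned: the jar stands upright and released, and the cassette is held by its catches about 38 mm above the jar's mouth, roughly centred; I viewed 11 pictures, one over the limit of 10.

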